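# Mount the splined drive hub on the checking stand

## Task

Pick up the loose steel drive hub with the toothed (splined) bore and push it, flange down, onto the splined shaft of the checking stand, rocking it a little about the shaft if need be until the teeth mesh, and press it fully home against the stand's shoulder and let go. Guide it all the way down rather than dropping it, and leave the plain sleeve and the pulley where they stand.

Things in the scene. Friction and masses are not known exactly. Their poses are not given: they have to be found in the camera images.
- hub: Loose steel hub, upright, 50 mm high, 0.45 kg. Foot: round flange 68 across, 10 high. Neck above has two flat cheeks 50 mm apart facing its +y and -y, 28 wide, 10 to 50 mm up: grip these from above. Bore 40 mm with six teeth 5 wide, 29 between tips, from 4 mm up to the top, at 30, 90, 150... deg from its x axis, so gaps at 0, 60, 120... Origin: centre of underside, z up along the bore.
- shoulder (a point): Seat: centre of flat top, 30 mm over table, of a fixed dark 120 mm round stand. On it an upright shaft: six teeth 5 wide, 34 over tips, at 0, 60, 120... deg from this x axis, 40 high; 24 mm core, tapered nose to 54. Meshes with x axes 0, 60, 120... deg apart, 11 deg and 2.5 mm play. Black disc at foot, 15 proud, pushed flush by the hub (10 N, no spring). Not the twin stand with a plain thin pin.
- sleeve: A plain round steel sleeve without flange or teeth, 50 mm across, 70 mm high, 38 mm smooth bore, loose, upright. A bystander. Origin: centre of the underside.
- pulley: A grooved steel pulley, 80 mm across, 28 mm high, with a smooth bore, loose, lying flat. A bystander. Origin: centre of the underside.
There are look-alikes about, which are no part of the job. What is shaped like the hub but green or purple is not meant.

How it is judged (in metres and radians):
At the end, for the whole second after the job is handed in: The hub stands flange down on the splined shaft with its teeth meshed: its underside within 7 mm of the shoulder, its centre within 10 mm of the shaft's axis, upright within 10 degrees, at rest and released (z of hub in the frame of shoulder below 0.007 m and horizontal distance between hub and shoulder below 0.01 m and angle between hub's own z axis and vertical below 0.175 rad and linear speed of hub below 0.02 m/s and contact force between hub and the fingers below 0.1 N); the robot touches nothing.
It fails at once if the hub is dropped or slammed down the shaft (faster than 0.6 m/s) (horizontal distance between hub and shoulder below 0.03 m and z of hub in the frame of shoulder below 0.055 m and linear speed of hub above 0.6 m/s).
It fails at once if the plain sleeve is moved more than 40 mm (distance of sleeve from where it was at the start of the episode above 0.04 m).
It fails at once if the pulley is moved more than 40 mm (distance of pulley from where it was at the start of the episode above 0.04 m).
It also fails if it takes over 42 s, if anything falls off the work surface, if the arm or the gripper's body presses on something with over 40 N, if the wrist force passes 120 N, or if a joint passes its speed limit or range.

## Robot

A 7-joint arm with a two-finger parallel gripper is mounted at the origin on the work surface. World frame = base frame: x ahead of the robot, y to its left, z up, the work surface at z = 0. Lengths are in mm, angles in rad, forces in N, time in s.
With the tool pointing down it reaches from about 400 to 900 mm from the base axis. Payload 5.6 kg.
Tool frame: the origin (TCP) lies midway between the tips of the shut fingers; the grasp point (between the pads) lies 19 mm behind it; x points along the fingers, y is the direction in which the jaws open and shut, and the axes are right-handed (so a half turn about x gives the same grasp; the last joint's range is limited). The gripper opens to 92 mm and grips with 3 to 60 N. Pads are 20 mm wide; open, the fingers measure 128 mm over their backs; the gripper's body (75 mm by 189 mm) begins 69 mm behind the grasp point.
Start: joints at [1.069, 0.468, -0.012, 1.603, 0.006, 1.071, -0.056], TCP at [287.829, -582.807, 214.592] pointing down, gripper open.
Joint ranges: [-2.53, 2.53], [-0.31, 2.02], [-1.57, 1.55], [0.28, 2.44], [-1.29, 4.43], [0.15, 1.84], [-2.92, 2.92]. Speed limits (rad/s): [2.57, 2.57, 3.14, 3.14, 3.14, 3.14, 3.14].

## Interface

Orientations are given as a rotation vector (axis times angle).
In Python, from cell import robot, grip, kin, viewer gives the robot as it stands. Calls block until the motion is done:
- robot.movep(position, orientation): joint-space move of the TCP to a pose.
- robot.servo_line(position, feed=150, rotation=None): straight line of the TCP; rotation=None keeps the orientation; feed is the mean speed in mm/s.
- robot.goto_joints(angles): joint-space move.
- grip(opening, newtons=None): opening from 0.0 (shut) to 1.0 (fully open); newtons is the grip in N (None keeps the last); returns when the fingers have stopped.
- robot.hold(seconds).
- kin.ik(position, orientation): joint angles nearest the present ones, or None.
- robot.observe(): the state.
- viewer.read_camera(name): name is "side" or "top"; returns the picture (420x560x3 uint8, red, green, blue); there is no depth.
- viewer.camera_info(name): a dict with "camera_matrix" (3x3 intrinsics, pixels), "R" (3x3) and "t" (3): a world point X has camera coordinates R X + t. Camera axes: x right, y down, z forward; pixel columns grow to the right and rows downward; lengths in mm; the calibration is good to about 2 mm. A picture is of the moment at which its call begins. camera_info takes no time and is no camera call.
A pose or a line that the arm cannot do raises robot.IKError and nothing moves.
- robot.job_done(): hands the job in, once; it reports no verdict.
Trained networks look in the newest picture that a camera, given by its name, has taken for a name from the list of things; names that differ only in an ending like _2 or _b are one class to them, and where a whole thing is asked for, a point or a joint stands for the part that bears it (a point fixed in the world has none). Each returns a list of dicts, best first, with "confidence" (0 to 1); they miss things now and then, are a little off and sometimes report something else, mostly with a low value. They report only what shows in the picture. A call takes as long as a camera call. They do not tell look-alikes from the thing itself.
- viewer.silhouettes(name, camera): "mask" (420x560 bool, what is visible of it).
- viewer.pinpoint(name, camera): "at" ([x, y, z] in mm, in the coordinates of the camera as it stood for that picture, good to about 4 mm: a listed point, or the origin of a listed thing).
The state is a dict: "t": time; "joints": joint angles; "joint_velocities": joint speeds; "joint_torque": joint torques, N m; "tcp_pos": TCP position; "tcp_rot": TCP orientation; "contact_force": force on the tool from outside, world axes, zero at the start; "wrist_torque": the same for the moment, N m; "grip_width": opening from 0.0 (shut) to 1.0 (fully open).
Only numpy, scipy, OpenCV 4.12 (cv2) and the standard library are available. Lean on these libraries where they do the work, as an engineer would, in place of code of your own. Each camera call takes 0.05 s, during which the arm holds its last target. There are 200 camera calls.

## Working session

There is one attempt and no reset: what is moved stays moved. The work goes in short steps, each a Python script; the robot and the scene stay as the last script left them, time stands still between calls to the robot, and variables do not carry over. Pictures are saved under pics/ and viewed, about 8 in all and at most 12, crops included, and the job is handed in when it is done.

```bash
mkdir -p pics; ls
cat > h.py <<'E'
import numpy as np, cv2
from cell import robot, grip, kin, viewer
def save(cam,fn,crop=None,s=1):
    im=viewer.read_camera(cam)
    o=im[...,::-1]
    if crop: o=o[crop[1]:crop[3],crop[0]:crop[2]]
    if s!=1:o=cv2.resize(o,None,fx=s,fy=s,interpolation=cv2.INTER_CUBIC)
    cv2.imwrite('pics/'+fn,o); return im
def info(c):
    i=viewer.camera_info(c); return [np.array(i[k],float) for k in('camera_matrix','R','t')]
def proj(c,X):
    K,R,t=info(c); p=K@(R@np.array(X,float)+t); return p[:2]/p[2]
def ray(c,uv,z):
    K,R,t=info(c); d=R.T@np.linalg.inv(K)@np.array([uv[0],uv[1],1.]); o=-R.T@t
    return o+d*(z-o[2])/d[2]
def pin(n,c):
    K,R,t=info(c)
    return [(R.T@(np.array(d['at'])-t),d['confidence']) for d in viewer.pinpoint(n,c)]
E
python3 - <<'E'
from h import *
np.set_printoptions(precision=1,suppress=True)
a=save('top','a.png');b=save('side','b.png')
cv2.imwrite('pics/a.png',cv2.imread('pics/a.png'))
for c in('top','side'):
    K,R,t=info(c);print(c,K[0,0],-R.T@t,R[2])
    for n in('hub','shoulder','sleeve','pulley'):
        for X,f in pin(n,c): print(n,X,round(f,2),proj(c,X))
print(robot.observe())
E
```

```text
pics
top 473.27132057841175 [ 389.1  -21.1 1275.5] [ 0.1  0.  -1. ]
hub [ 508.4 -281.6   -0. ] 0.84 [382.4 223. ]
hub [ 417.8 -383.2    1.8] 0.84 [421.8 256.6]
hub [ 626.4 -229.2    1.9] 0.79 [361.9 180. ]
hub [ 532.5 -405.3    0.2] 0.78 [428.  213.9]
shoulder [489.3 345.4  32.5] 0.64 [147.  230.2]
sleeve [ 648.4 -131.1   -2.7] 0.84 [325.7 172.6]
pulley [485.6 -98.5   2.7] 0.7 [314.7 231.7]
side 408.40354320423893 [180.5 556.2 752. ] [ 0.4 -0.6 -0.7]
hub [ 505.4 -285.3    3.7] 0.69 [337.2 174.9]
hub [ 624.  -231.8    0.6] 0.67 [291.4 172.5]
hub [ 414.  -382.4    1.9] 0.59 [380.2 167.1]
shoulder [483.6 338.4  32.2] 0.82 [203.3 355.1]
sleeve [ 646.4 -132.1    1.7] 0.79 [266.1 189.7]
pulley [478.7 -96.3  -1.6] 0.96 [314.4 221.4]
{'t': 0.5, 'joints': array([ 1.1,  0.5, -0. ,  1.6,  0. ,  1.1, -0.1]), 'joint_velocities': array([-0.,  0., -0., -0., -0.,  0.,  0.]), 'joint_torque': array([ -0. , -52. ,  -0. , -24.4,  -0.1,   0. ,   0. ]), 'tcp_pos': array([ 287.8, -582.8,  214.5]), 'tcp_rot': array([ 2. ,  0.5, -2. ]), 'contact_force': array([-0.5,  0.1,  0.9]), 'wrist_torque': array([-0. ,  0. , -0.1]), 'grip_width': 1.0014497869167}
```

View pics/a.png

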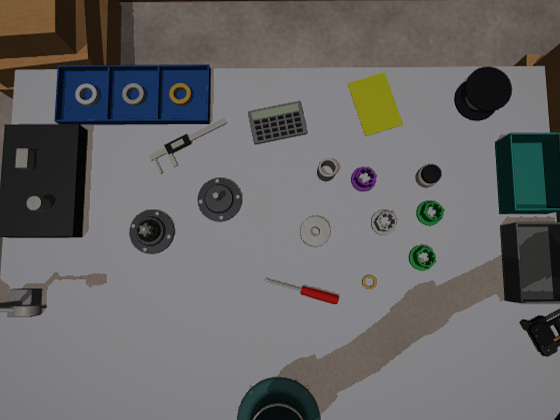

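View pics/b.png

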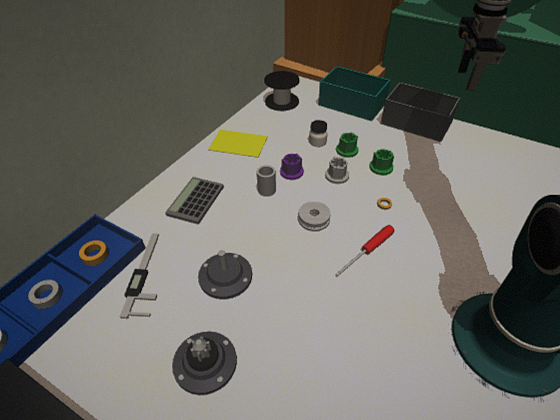

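The steel hub is at top (384,222) and side (338,170). The splined stand is at top (152,231) and side (203,355); the plain-pin twin is at (220,199). Next I'll enlarge both to read the orientations.

Run:
```python
import cv2,numpy as np
a=cv2.imread('pics/a.png');b=cv2.imread('pics/b.png')
def c(i,u,v,r):return cv2.resize(i[v-r:v+r,u-r:u+r],(400,300*400//300//1),interpolation=cv2.INTER_CUBIC)
o=np.vstack([np.hstack([c(a,384,222,18),c(a,150,231,18)]),np.hstack([c(b,338,168,18),c(b,202,350,22)])])
cv2.imwrite('pics/c.png',cv2.resize(o,(600,600)))
```

```text
(no output)
```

View pics/c.png

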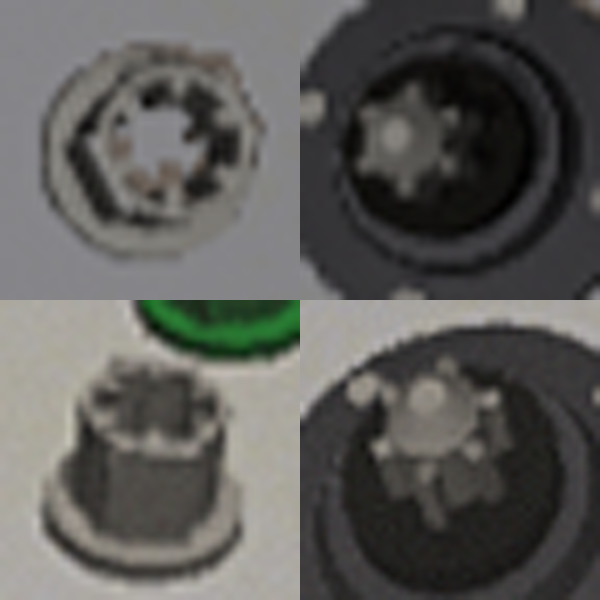

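```bash
cat > rect.py <<'E'
from h import *
def rect(im,c,X,r=45,n=360):
    # image up = +x world, left = +y
    g=np.linspace(-r,r,n)
    yy,xx=np.meshgrid(-g,-g)
    P=np.stack([X[0]+xx,X[1]+yy,np.full_like(xx,X[2])],-1)
    K,R,t=info(c); p=(P@R.T+t)@K.T; p=(p[...,:2]/p[...,2:]).astype(np.float32)
    return cv2.remap(im,p[...,0],p[...,1],cv2.INTER_CUBIC)
def phase(im,c,X,rad):
    th=np.radians(np.arange(0,360,2))
    out=0;
    for q in rad:
        P=np.stack([X[0]+q*np.cos(th),X[1]+q*np.sin(th),np.full_like(th,X[2])],-1)
        K,R,t=info(c); p=(P@R.T+t)@K.T; p=(p[...,:2]/p[...,2:]).astype(np.float32)
        v=cv2.remap(im.astype(np.float32).mean(2),p[None,:,0],p[None,:,1],cv2.INTER_CUBIC)[0]
        out=out+(v*np.exp(-6j*th)).mean()
    return -np.degrees(np.angle(out))/6*-1, abs(out)/len(rad)
E
python3 - <<'E'
from rect import *
np.set_printoptions(precision=1,suppress=True)
a=cv2.imread('pics/a.png');b=cv2.imread('pics/b.png')
def best(im,c,X,rad):
    L=[]
    for dx in np.arange(-8,8.1,1):
        for dy in np.arange(-8,8.1,1):
            ph,m=phase(im,c,np.array(X)+[dx,dy,0],rad); L.append((m,dx,dy,-ph))
    L.sort(reverse=True); return [tuple(round(float(x),1) for x in l) for l in L[:4]]
# image component sign: v~cos(6(th-p)) -> mean(v e^-6i th) has angle -6p -> p=-angle/6
print('hub top',best(a,'top',(507,-283,50),(16,17.5)))
print('hub side',best(b,'side',(507,-283,50),(16,17.5)))
print('shaft top',best(a,'top',(487,342,70),(14,16)))
print('shaft side',best(b,'side',(487,342,70),(14,16)))
t=[]
for c,im in(('top',a),('side',b)):
    t.append(np.hstack([rect(im,c,(507,-283,50)),rect(im,c,(487,342,70))]))
o=np.vstack(t)
for y in(180,540):
  for x in(180,540): cv2.circle(o,(x,y),3,(0,0,255),1)
cv2.imwrite('pics/d.png',cv2.resize(o,(600,600)))
E
```

```text
hub top [(16.4, 3.0, 0.0, -3.7), (16.0, 2.0, 0.0, -2.4), (15.4, 3.0, -1.0, -3.0), (15.3, 2.0, -1.0, -1.8)]
hub side [(13.4, -1.0, -2.0, -5.7), (13.3, -1.0, -1.0, -5.8), (12.9, 0.0, -2.0, -5.2), (12.5, 0.0, -1.0, -5.4)]
shaft top [(14.2, 2.0, -1.0, -2.0), (14.2, 1.0, -1.0, -1.9), (13.4, 2.0, 0.0, -1.8), (13.3, 1.0, 0.0, -1.8)]
shaft side [(13.7, -2.0, -3.0, -1.9), (13.4, -1.0, -3.0, -2.1), (12.8, -2.0, -2.0, -2.2), (12.5, -1.0, -2.0, -2.1)]
```

View pics/d.png

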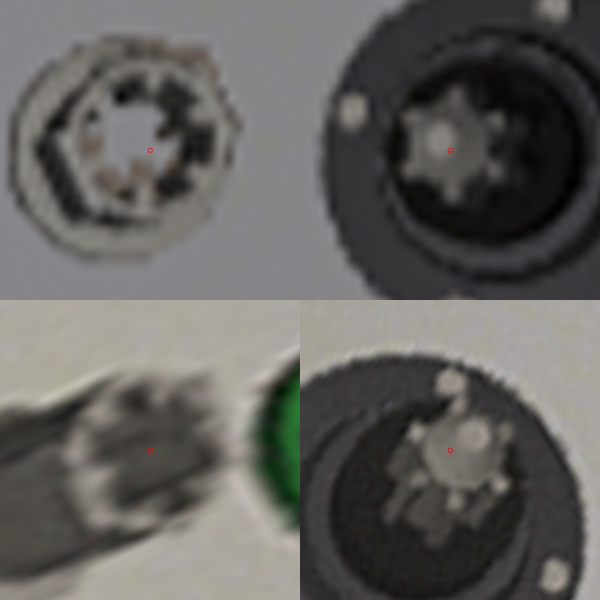

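The hub neck is hexagon-like in the pictures, with flats at about 56, 116 and 176°. That fits the tooth phase: hub teeth at about -4.5°, shaft teeth at about -2°, both mod 60. For meshing, the jaw direction at the stand has to be 28° mod 60.

```bash
cat >> h.py <<'E'
from scipy.spatial.transform import Rotation as Ro
def ori(deg):
    c,s=np.cos(np.radians(deg)),np.sin(np.radians(deg))
    return Ro.from_matrix(np.array([[0,c,s],[0,s,-c],[-1,0,0]])).as_rotvec()
def st(tag=''):
    o=robot.observe(); print(tag,'t%.1f'%o['t'],'tcp',o['tcp_pos'].round(1),'F',o['contact_force'].round(1),'M',o['wrist_torque'].round(2),'w%.3f'%o['grip_width'],'j7 %.2f'%o['joints'][6]); return o
HUB=np.array([508,-283.5]); SH=np.array([487,340.5])
E
python3 - <<'E'
from h import *
np.set_printoptions(precision=2,suppress=True)
print(ori(0),robot.observe()['tcp_rot'])
for nm,P,A in(('hub',HUB,(55.5,115.5,175.5,-4.5,-64.5,-124.5)),('sh',SH,(28,88,148,-32,-92,-152))):
    for a in A: print(nm,a,kin.ik([*P,150],ori(a)))
E
```

```text
[ 1.21  1.21 -1.21] [ 1.97  0.46 -1.97]
hub 55.5 [ 0.85  0.49 -0.52  1.8   0.3   0.93  1.17]
hub 115.5 [ 1.    0.55 -0.73  1.79  0.43  0.97  2.11]
hub 175.5 [ 0.23  0.43  0.29  1.85 -0.15  0.88 -2.63]
hub -4.5 [ 0.71  0.46 -0.33  1.81  0.18  0.9   0.22]
hub -64.5 [ 0.55  0.43 -0.12  1.82  0.07  0.89 -0.73]
hub -124.5 [ 0.39  0.43  0.07  1.84 -0.04  0.88 -1.69]
sh 28 [ 0.08  0.73 -1.07  1.75  0.71  1.1  -0.74]
sh 88 [ 0.09  0.75 -1.1   1.75  0.74  1.12  0.29]
sh 148 [ 0.18  0.92 -1.33  1.75  0.94  1.27  1.2 ]
sh -32 [-0.    0.65 -0.93  1.76  0.6   1.04 -1.7 ]
sh -92 [-0.03  0.63 -0.87  1.76  0.56  1.02 -2.72]
sh -152 [ 0.18  0.92 -1.33  1.75  0.94  1.27  2.24]
```

Run:
```python
from h import *
robot.movep([*HUB,140],ori(-64.5)); st('above')
robot.servo_line([*HUB,17],feed=120); st('down')
grip(0.0,30); st('grip')
robot.servo_line([*HUB,50],feed=80); robot.hold(.2); st('lift')
save('side','e.png',(250,80,430,220),4)
```

```text
above t1.9 tcp [ 507.5 -285.3  140.3] F [-0.2  0.6  0. ] M [-0.    0.02  0.  ] w1.000 j7 -0.73
down t3.1 tcp [ 508.6 -283.8   17.8] F [ 0.6 -1.3 -0.6] M [ 0.01 -0.03  0.  ] w1.001 j7 -0.76
grip t3.8 tcp [ 507.9 -283.2   17. ] F [-0.8  1.3  2.2] M [0.32 0.22 0.01] w0.546 j7 -0.76
lift t4.6 tcp [ 507.6 -283.3   49.5] F [-0.1 -0.2 -5.3] M [0.02 0.04 0.01] w0.542 j7 -0.75
```

View pics/e.png

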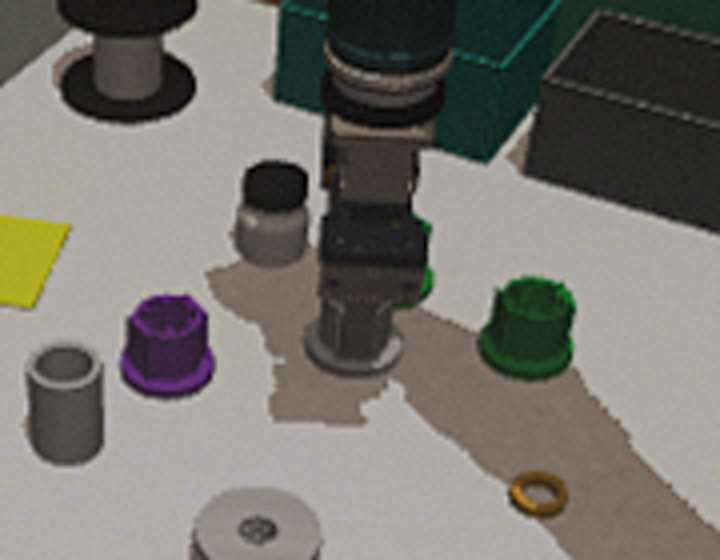

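Side crop: the hub hangs upright in the jaws at (352,335), opening 50 mm as expected and about 5 N of weight. Carrying it over the shaft.

Run:
```python
from h import *
np.set_printoptions(precision=1,suppress=True)
robot.servo_line([*HUB,170],feed=200)
robot.movep([*SH,150],ori(28)); 
robot.servo_line([*SH,118],feed=100); robot.hold(.3); st('above')
save('side','f.png',(110,210,310,410),3); viewer.read_camera('top')
for c in('side','top'):
    print(c,[(X,round(f,2)) for n in('hub','shoulder') for X,f in pin(n,c) if X[1]>150])
```

```text
above t8.4 tcp [487.2 340.7 118.4] F [-0.3  0.3 -4. ] M [-0.1 -0.1 -0. ] w0.540 j7 -0.69
side [(array([484.7, 338.7, 103. ]), 0.55), (array([484.8, 341.5,  33.6]), 0.63)]
top [(array([486.8, 346.8,  30.3]), 0.59)]
```

View pics/f.png

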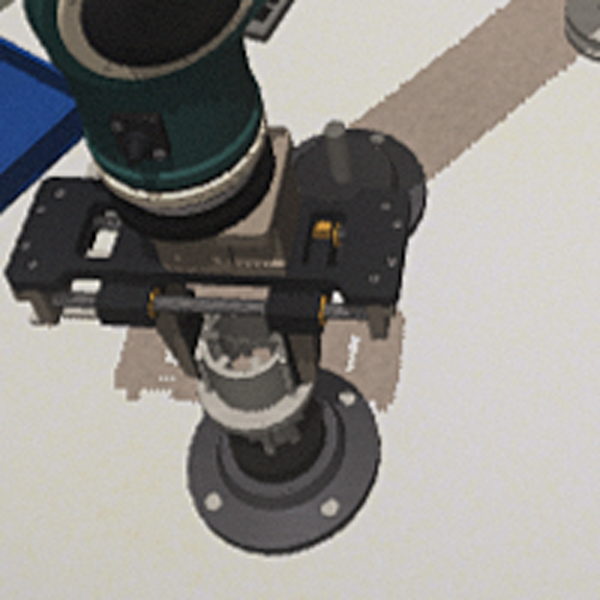

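The hub is over the splined nose, underside around (255,415) in the crop with the shaft at (275,440). Side camera offset is about (-2.5,-2), so the shaft is near (487.5,341.5). I'll descend in guarded steps.

Run:
```python
from h import *
P=np.array([487.5,341.5])
robot.servo_line([*P,100],feed=80)
for z in (94,90,86,83,80,77,74,71,68):
    robot.servo_line([*P,z],feed=40); o=st(z)
    f=o['contact_force']
    if f[2]>15 or np.hypot(*f[:2])>12: break
```

```text
94 t9.3 tcp [487.4 341.4  93.8] F [-0.7 -0.8 -3.7] M [-0.02 -0.12 -0.04] w0.541 j7 -0.71
90 t9.6 tcp [487.4 341.3  89.8] F [ 0.3 -0.2 -4.4] M [-0.02 -0.16 -0.01] w0.539 j7 -0.71
86 t9.8 tcp [487.3 341.4  85.7] F [ 0.1  0.6 -4.2] M [ 0.03 -0.09  0.  ] w0.540 j7 -0.72
83 t10.1 tcp [487.4 341.4  82.8] F [ 0.6  0.5 -4.6] M [-0.04 -0.1   0.03] w0.541 j7 -0.72
80 t10.3 tcp [487.5 341.4  79.8] F [-0.8  1.  -3.7] M [-0.03 -0.11 -0.05] w0.541 j7 -0.72
77 t10.6 tcp [487.5 341.4  76.8] F [-0.2 -1.  -3.9] M [ 0.   -0.13  0.05] w0.545 j7 -0.72
74 t10.8 tcp [487.5 341.4  73.8] F [-0.6  0.5 -3.9] M [-0.04 -0.18 -0.06] w0.545 j7 -0.73
71 t11.1 tcp [487.5 341.4  70.8] F [ 0.8 -0.1 -3.8] M [ 0.02 -0.12  0.  ] w0.539 j7 -0.73
68 t11.3 tcp [487.5 341.4  67.8] F [ 0.5  0.2 -4.1] M [ 0.01 -0.04  0.03] w0.542 j7 -0.73
```

Meshed with no contact: the underside is about 21 mm above the shoulder, well below the tooth tops. Next I press through the disc to the seat.

Run:
```python
from h import *
P=np.array([487.5,341.5])
z=68
while z>42:
    z-=2
    robot.servo_line([*P,z],feed=30); o=st(z)
    f=o['contact_force']
    if f[2]>28 or np.hypot(*f[:2])>25: break
```

```text
66 t11.6 tcp [487.5 341.5  65.9] F [ 0.7 -0.5 -3.4] M [ 0.   -0.09  0.05] w0.540 j7 -0.73
64 t11.8 tcp [487.5 341.4  63.9] F [-0.2  0.3 -3.9] M [-0.02 -0.08  0.02] w0.539 j7 -0.74
62 t12.1 tcp [487.6 341.6  62. ] F [-1.4 -0.2 -4.1] M [-0.01 -0.14 -0.02] w0.541 j7 -0.74
60 t12.3 tcp [487.6 341.6  60.5] F [-1.5 -2.   3.7] M [-0.44  0.27  0.02] w0.539 j7 -0.74
58 t12.6 tcp [487.6 341.6  58.4] F [-1.4 -2.9  4.4] M [-0.53  0.38 -0.01] w0.546 j7 -0.74
56 t12.8 tcp [487.6 341.6  56.2] F [-1.5 -1.6  3.9] M [-0.37  0.33  0.03] w0.542 j7 -0.74
54 t13.1 tcp [487.5 341.6  54.1] F [-1.6 -2.2  2.5] M [-0.37  0.24 -0.02] w0.542 j7 -0.74
52 t13.3 tcp [487.5 341.6  52. ] F [-1.5 -0.6  3.2] M [-0.32  0.21  0.01] w0.542 j7 -0.75
50 t13.6 tcp [487.6 341.6  50. ] F [-1.7 -0.8  2.7] M [-0.28  0.13 -0.03] w0.541 j7 -0.75
48 t13.8 tcp [487.6 341.6  48. ] F [ 0.1 -0.9  3.7] M [-0.25  0.08 -0.  ] w0.541 j7 -0.75
46 t14.1 tcp [487.6 341.6  46.9] F [-1.6 -3.9 10.3] M [-0.66  0.59 -0.01] w0.542 j7 -0.75
44 t14.3 tcp [487.6 341.6  46.9] F [-6.3 -7.6 26.2] M [-1.68  1.61  0.01] w0.541 j7 -0.75
42 t14.6 tcp [487.6 341.7  46.3] F [-8.1 -9.9 35.7] M [-2.45  2.2  -0.04] w0.538 j7 -0.76
```

It stopped firmly at TCP z of about 46.9, which is the predicted seat. Now release, retreat and look.

Run:
```python
from h import *
np.set_printoptions(precision=1,suppress=True)
P=np.array([487.5,341.5])
robot.servo_line([*P,46.5],feed=30)
grip(1.0); st('open')
robot.servo_line([*P,170],feed=120)
robot.movep([430,120,260],ori(28)); robot.hold(.3);st('away')
save('side','g.png',(110,250,310,410),4); viewer.read_camera('top')
for c in('side','top'):
    print(c,[(n,X,round(f,2)) for n in('hub','shoulder','sleeve','pulley') for X,f in pin(n,c) if n!='hub' or X[1]>150])
```

```text
open t15.7 tcp [487.5 341.5  46.5] F [0.4 0.  0.6] M [ 0.  -0.1  0. ] w1.002 j7 -0.75
away t18.1 tcp [429.9 120.9 259.8] F [-0.3 -0.3 -0.2] M [-0.  -0.1 -0. ] w0.999 j7 -0.11
side [('hub', array([488.1, 338.8,  30.7]), 0.68), ('shoulder', array([486.6, 339. ,  32.6]), 0.85), ('sleeve', array([ 646.1, -132.8,    3.7]), 0.76), ('pulley', array([481.3, -97.4,  -3.7]), 0.95)]
top [('hub', array([491. , 340.9,  31.1]), 0.65), ('shoulder', array([487.7, 345.3,  28. ]), 0.77), ('sleeve', array([ 648.6, -129.1,   -4.1]), 0.58), ('pulley', array([487.4, -96.8,   2. ]), 0.6)]
```

View pics/g.png

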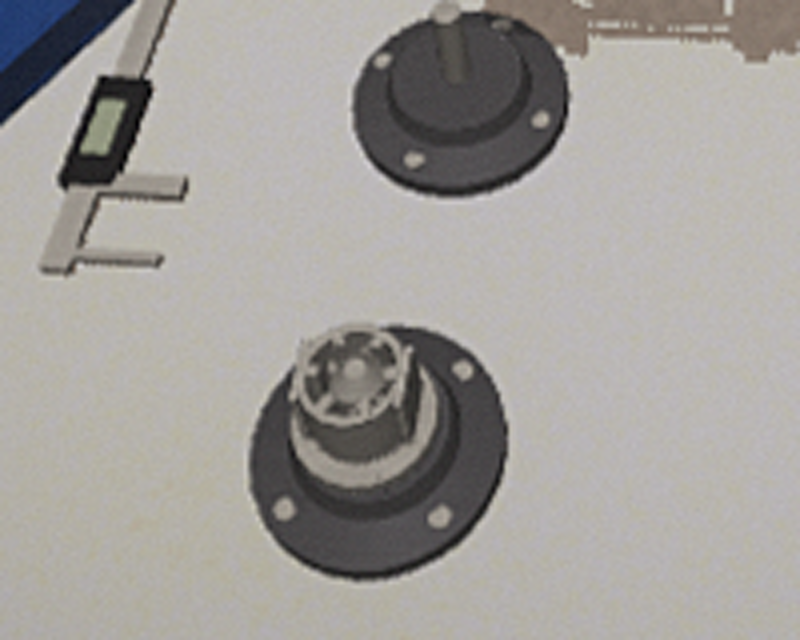

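The hub sits upright and flat on the stand at crop (365,420), with the shaft nose visible in the bore at (352,370). The robot is clear.

```bash
python3 -c "
from h import *
robot.job_done()"
```

```text
the job is handed in; nothing more can be done
```

The steel hub is pressed fully home on the splined shaft and released. I handed the job in at about 18 s of the 42 s allowed; no verdict was reported.

- **What I did:** I gripped the hub by its cheeks and turned it to match the tooth angles measured in the images. I then lowered it in guarded steps. The teeth meshed without contact, so no rocking was needed. The hub pushed the black disc down and stopped firmly at the predicted height, with about 36 N of pressing force.
- **Position after release:** Both cameras put the hub's underside at about 31 mm over the table (the shoulder is at 30 mm), upright, and the gripper was clear. The hub-to-shaft offset read 2 mm from the side camera and 5 mm from the top camera. They disagree only within their 4 mm accuracy, and both are inside the 10 mm limit.
- **Bystanders:** The sleeve and pulley were found where they stood at the start, to within measurement error.

No check failed.

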